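# Draw one ball bearing from the stack feeder and hold it up level

## Robot

A 6-joint arm with a two-finger parallel gripper is mounted at the origin on a cart in front of the work surface, level with it; the furniture and walls round the work are solid. World frame = base frame: x ahead of the robot, y to its left, z up, the work surface at z = 0. Lengths are in m, angles in rad, forces in N, time in s.
With the tool pointing down it reaches from about 0.325 to 0.775 m from the base axis. Payload 9.3 kg.
Tool frame: the origin (TCP) lies on the centre line of the jaws, within the pads' length; the fingertips stand 17 mm ahead of it and the grasp point (between the pads) lies 2 mm behind it; z points along the fingers, y is the line along which they close (so a half turn about z gives the same grasp; the last joint's range is limited). The gripper opens to 85 mm and grips with 20 to 120 N. Pads are 22 mm wide; open, the fingers measure 114 mm over their backs; the gripper's body (76 mm by 85 mm) begins 54 mm behind the grasp point. The pads swing forward as they close: fully open they stand 13 mm farther back than shut.
Start: joints at [-1.28, 0.259, 0.021, 1.334, 0, 1.418], TCP at [0.236, -0.497, 0.221] pointing down, gripper open.
Joint ranges: [-3.04, 3.04], [-0.91, 1.82], [-1.04, 1.36], [-1.92, 1.95], [-1.52, 1.45], [-3.14, 3.14]. Speed limits (rad/s): [2.22, 2.22, 2.79, 3.14, 3.14, 3.14].

## Interface

Orientations are given as a unit quaternion [x, y, z, w].
In Python, from plant import manip, read_camera, camera_info gives the robot as it stands. Calls block until the motion is done:
- manip.move_ptp(position, orientation): joint-space move of the TCP to a pose.
- manip.movel(position, attitude=None, feed=0.15): straight line of the TCP; attitude=None keeps the orientation; feed is the mean speed in m/s.
- manip.movej(angles): joint-space move.
- manip.gripper_open() and manip.close(f_grip=None): open the fingers fully, or close them until they stop; f_grip is the grip in N (None keeps the last).
- manip.wait(seconds).
- manip.ik(position, orientation): joint angles nearest the present ones, or None.
- read_camera(name): name is "scene" or "top" or "wrist"; returns the picture (480x640x3 uint8, blue, green, red); there is no depth.
- camera_info(name): a dict with "fx", "fy", "cx", "cy" (pixels), "k1" (the pictures are not rectified: a ray, as slopes to the right and down, at radius r is drawn at 1 + k1 r^2 times it, then the intrinsics apply), "R" (3x3) and "t" (3): a world point X has camera coordinates R X + t; the wrist camera has in their place "tool_from_camera" (4x4, takes a point from camera to tool coordinates, whose origin is the TCP and whose axes are the flange's). Camera axes: x right, y down, z forward; pixel columns grow to the right and rows downward; lengths in m; the calibration is good to about 2 mm. A picture is of the moment at which its call begins: read the wrist's pose just before it. camera_info takes no time and is no camera call.
A pose or a line that the arm cannot do raises manip.PlanningError and nothing moves.
- manip.finish_job(): hands the job in; it is judged then, once.
Readings, each from a call of its own:
- manip.read_clock(): time.
- manip.read_joints(): joint angles.
- manip.read_qd(): joint speeds.
- manip.read_tau(): joint torques, N m.
- manip.read_tool_pos(): TCP position.
- manip.read_ee_rot(): TCP orientation.
- manip.read_contact_force(): force on the tool from outside, world axes, zero at the start.
- manip.read_wrist_torque(): the same for the moment, N m.
- manip.read_finger_gap(): opening from 0.0 (shut) to 1.0 (fully open).
- manip.read_gripper_force(): force on a finger pad.
Only numpy, scipy, OpenCV 4.12 (cv2) and the standard library are available. Lean on these libraries where they do the work, as an engineer would, in place of code of your own. Each camera call takes 0.05 s, during which the arm holds its last target. There are 200 camera calls.

## Task

Draw one ball bearing from the stack feeder on the desk: swing its sprung lever over to the stop once, so that the lowest bearing is pushed out of the magazine into the nest at the end of the track, and let the lever go so that it springs home. Then pick the bearing up from the nest by its outer ring and finish holding it in the gripper, steady, level and about a hand's breadth (10 cm) above the nest, ready for the visual check. Do not put it down again; the other two bearings stay in the magazine and the things lying round the feeder are left alone.

Things in the scene. Friction and masses are not known exactly. Their poses are not given: they have to be found in the camera images.
- feeder: Fixed bearing stack feeder. Origin on the desk under the magazine's centre; +y is the way bearings are pushed out. Base plate 10 mm thick, 80 mm in x, y -140 to +104 mm; aluminium track on it along y, top 22 mm over the desk. The magazine is an upright chute 57 x 58 mm, open on top, its top 70 mm over the desk, with a 17 mm high gate low on its +y side. The lever stands out on the -x side.
- lever (a joint): Feeder's advance lever, upright axis. 0 = home, 1.056 rad = at its stop; grows anticlockwise seen from above: the knob goes 76 mm from +y to -y of the feeder. A spring pulls it home (4 N at the knob at home, 7 N at the stop); let go, it swings home in under 1 s. It drives the pusher under the stack: +70 mm at the stop, the lowest bearing then in the nest. As it goes home the next bearing drops.
- lever_pivot (a point): Point on the lever's upright axis, 43 mm above the desk: 60 mm to -x and 70 mm to -y of the feeder's origin in the feeder's frame. The arm from here to the knob points along the feeder's -x turned 0.528 rad towards +y at home and 0.528 rad towards -y at the stop.
- lever_knob (a point): Middle of the lever's black upright knob, a cylinder of 15 mm diameter, 47 to 85 mm over the desk (this point at 69 mm), 75 mm from the pivot; the lever's arm, 14 mm wide, passes under it (top at 46 mm). Moves with the lever.
- magazine (a point): Centre of the magazine's floor, on the track, 22 mm above the desk. Axes as the feeder's.
- nest (a point): Where the pushed-out bearing stands: centre of its underside, on the track 22 mm over the desk, 69 mm to +y of the magazine's centre; axes as the feeder's. Here the track is a nose only 26 mm wide in x (the bearing overhangs it), the base plate 12 mm lower; a lip 26 mm wide and 5 mm higher than the track stands 25 mm to +y. Fingers closing along x pass either side of the nose.
- bearing_1: Sealed ball bearing (steel rings, black seals), 47 mm outside diameter, 14 mm high, 20 mm bore, about 0.1 kg, lying flat. At the start the lowest of the stack of three in the magazine. Origin at the centre of its underside, z along its axis.
- bearing_2: The same bearing, second from below in the stack. Origin at the centre of its underside.
- bearing_3: The same bearing, top of the stack. Origin at the centre of its underside.
- setting_ring: Loose steel ring lying near the feeder, 50 mm in diameter, 15 mm high: leave alone. Origin at the centre of its underside.
- loupe: Black eyepiece magnifier near the feeder, 39 mm in diameter, 38 mm high: leave alone. Origin at the centre of its underside.
- clock_oil: Small brown oil bottle with a pointed black cap, 34 mm in diameter, 102 mm high: leave alone. Origin at the centre of its underside.
There are look-alikes about, which are no part of the job. What is shaped like the bearing_3 but purple or red is not meant.

How it is judged:
By the outcome, as a careful person would: the job done as asked, in the order asked, and still so for the second after the job is handed in, while the arm keeps its last pose, push and grip.
It also fails if it takes over 53 s, if anything falls off the work surface, if the arm or the gripper's body presses on something with over 40 N, if the wrist force passes 120 N, or if a joint passes its speed limit or range.

## Working session

There is one attempt and no reset: what is moved stays moved. The work goes in short steps, each a Python script; the robot and the scene stay as the last script left them, time stands still between calls to the robot, and variables do not carry over. Pictures are saved under pics/ and viewed, at most 10 in all, crops included, and the job is handed in when it is done.

```bash
mkdir -p pics
python3 - <<'E'
from plant import manip, read_camera, camera_info
import cv2, numpy as np
print(manip.read_clock())
for n in ("scene","top"):
    cv2.imwrite(f"pics/{n}0.png",read_camera(n)); c=camera_info(n); print(n,{k:np.round(v,4).tolist() for k,v in c.items() if not isinstance(v,str)})
c=camera_info("wrist");print({k:np.round(v,4).tolist() for k,v in c.items()if not isinstance(v,str)})
print(manip.read_ee_rot(),manip.read_tool_pos(),manip.read_finger_gap())
E
```

```text
0.0
scene {'fx': 599.0322, 'fy': 599.0322, 'cx': 312.2344, 'cy': 237.5871, 'k1': 0.0412, 'R': [[0.8925, -0.4508, 0.0172], [-0.2906, -0.6037, -0.7424], [0.3451, 0.6575, -0.6698]], 't': [-0.5729, 0.0809, 1.2831]}
top {'fx': 539.718, 'fy': 539.718, 'cx': 316.702, 'cy': 241.0307, 'k1': -0.0481, 'R': [[0.0984, -0.9951, -0.004], [-0.9686, -0.0948, -0.23], [0.2285, 0.0265, -0.9732]], 't': [-0.2326, 0.5261, 0.963]}
{'fx': 387.2158, 'fy': 387.2158, 'cx': 319.6722, 'cy': 240.5871, 'k1': 0.0212, 'tool_from_camera': [[-0.0012, -0.9575, -0.2884, 0.0743], [1.0, -0.0009, -0.001, 0.0001], [0.0007, -0.2884, 0.9575, -0.1518], [0.0, 0.0, 0.0, 1.0]]}
[ 9.75478014e-01  2.20096058e-01 -5.01098605e-05 -6.05819977e-04] [ 0.23606892 -0.49646437  0.22053041] 0.9965151031643469
```

View pics/scene0.png

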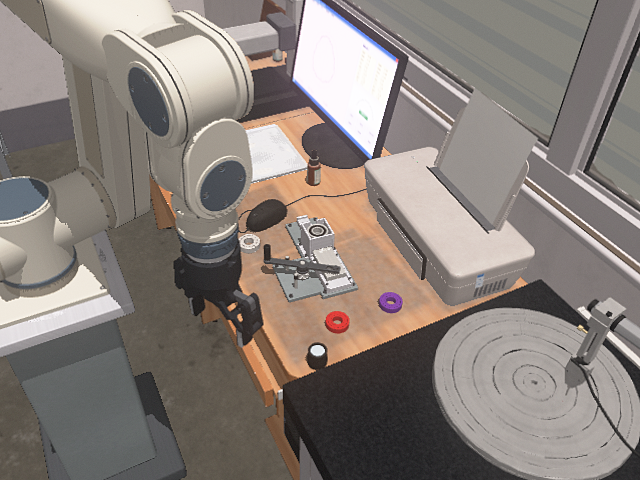

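View pics/top0.png

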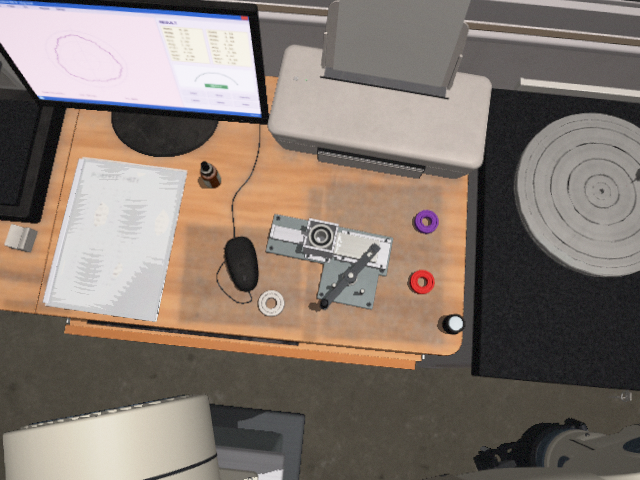

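The scene view shows the magazine at about (317,230) and the knob at (266,250). The top view shows the magazine at (321,237) and the knob at (324,304). The nest side points to the image left, which is world +y. The red and purple rings, loupe, setting ring and oil bottle lie clear of the feeder. Next I'll enlarge.

Run:
```python
import cv2, numpy as np
a=cv2.imread("pics/scene0.png")[205:305,235:365]; b=cv2.imread("pics/top0.png")[205:315,260:400]
a=cv2.resize(a,None,fx=5.5,fy=5.5,interpolation=cv2.INTER_CUBIC);b=cv2.resize(b,None,fx=5.4,fy=5.4,interpolation=cv2.INTER_CUBIC)
cv2.imwrite("pics/sc.png",a);cv2.imwrite("pics/tc.png",b);print(a.shape,b.shape)
```

```text
(550, 715, 3) (594, 756, 3)
```

View pics/sc.png

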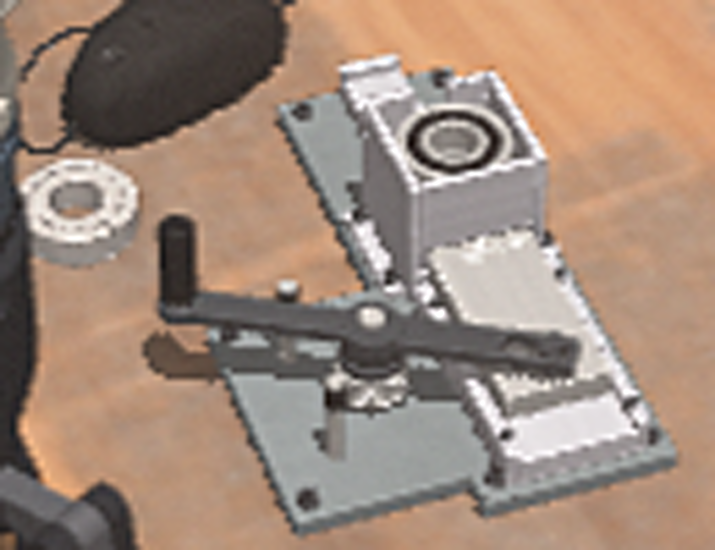

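View pics/tc.png

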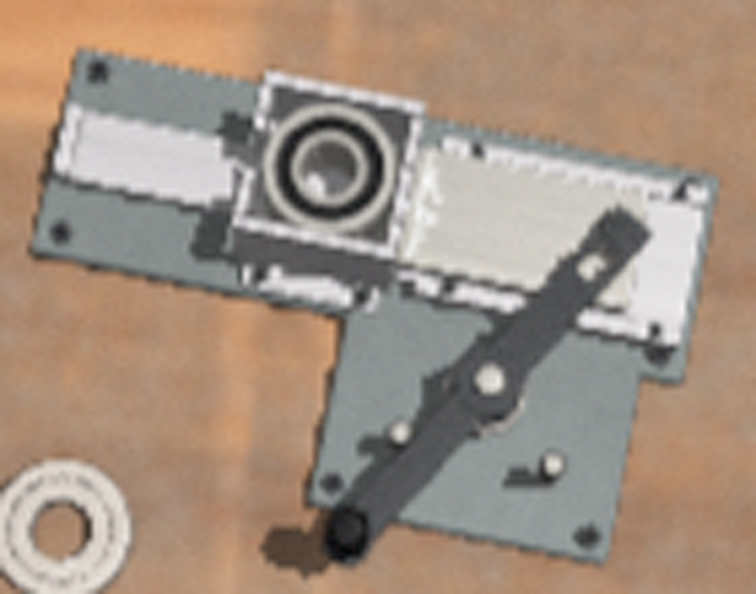

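The crops show these crop-pixel positions:

| Feature | Scene crop | Top crop |
|---|---|---|
| Knob top | (177,222) | (347,530) |
| Pivot screw | (371,317) | (490,380) |
| Top bearing | (452,143) | (330,167) |

The magazine's rim corners and the plate corners are also clear. I'll triangulate these and then fit the feeder pose.

```bash
cat > h.py <<'E'
import numpy as np, cv2
from scipy.optimize import least_squares
from plant import manip, read_camera, camera_info
def cam(n):
    c=camera_info(n)
    if "R" in c: return c,np.array(c["R"]),np.array(c["t"])
def proj(c,R,t,X):
    p=R@X+t; s=p[:2]/p[2]; s=s*(1+c["k1"]*(s@s)); return np.array([c["fx"]*s[0]+c["cx"],c["fy"]*s[1]+c["cy"]])
def tri(obs): # list of ((c,R,t),px)
    f=lambda X: np.concatenate([proj(*k,X)-u for k,u in obs])
    r=least_squares(f,[.5,0,.05]); return r.x,np.abs(r.fun).max()
E
cat > fit.py <<'E'
from h import *
S,T=cam("scene"),cam("top")
us=lambda x,y:(np.array([x,y])+.5)/5.5-.5+[235,205]
ut=lambda x,y:(np.array([x,y])+.5)/5.4-.5+[260,205]
print("cam",-S[1].T@S[2],-T[1].T@T[2])
a=.528; K=[-.06-.075*np.cos(a),-.07+.075*np.sin(a)]
P={"knobtop":([*K,.085],(177,222),(347,530)),"b3top":([0,0,.064],(452,143),(330,167)),
"pivot":(None,(371,317),(490,380)),
"m--":([-.0285,-.029,.07],(413,187),(392,255)),"m+-":([.0285,-.029,.07],(547,158),(422,105)),
"m++":([.0285,.029,.07],(492,73),(268,75)),"m-+":([-.0285,.029,.07],(370,100),(235,222)),
"p-+":([-.04,.104,.01],(282,105),(32,252)),"p--":([-.04,-.14,.01],(485,513),(685,380)),
"p+-":([.04,-.14,.01],(675,460),(717,178)),"p++":([.04,.104,.01],None,(80,50))}
for k,(m,s,t) in P.items():
    if s: print(k,*(np.round(v,4) for v in tri([(S,us(*s)),(T,ut(*t))])))
def W(q,m):
    c,s=np.cos(q[2]),np.sin(q[2]); return np.array([q[0]+c*m[0]-s*m[1],q[1]+s*m[0]+c*m[1],m[2]+q[3]])
def f(q):
    r=[]
    for k,(m,s,t) in P.items():
        if m is None: continue
        if s: r.append(proj(*S,W(q,m))-us(*s))
        r.append(proj(*T,W(q,m))-ut(*t))
    return np.concatenate(r)
r=least_squares(f,[.5,0,0,0],loss="soft_l1"); print(r.x.round(4)); print(f(r.x).reshape(-1,2).round(1).tolist())
for n,m in dict(nest=[0,.069,.022],knob=[*K,.069],pivot=[-.06,-.07,.043]).items(): print(n,W(r.x,m).round(4))
E
python3 fit.py
```

```text
cam [ 0.0920364  -1.05306687  0.92930818] [ 0.31238591 -0.20712067  1.05726462]
knobtop [ 0.4293 -0.2051  0.0868] 0.8913
b3top [ 0.5573 -0.1866  0.0631] 0.0794
pivot [ 0.49   -0.2496  0.0504] 0.375
m-- [ 0.5267 -0.2113  0.0715] 0.4033
m+- [ 0.5822 -0.217   0.0694] 0.6421
m++ [ 0.5873 -0.162   0.0696] 0.3625
m-+ [ 0.534  -0.1562  0.0702] 0.8377
p-+ [ 0.5293 -0.0799  0.01  ] 1.0161
p-- [ 0.5039 -0.3222  0.0057] 0.1628
p+- [ 0.5817 -0.3291  0.0048] 0.1706
[ 0.5574 -0.1866 -0.1093 -0.0009]
[[-0.6, 1.0], [0.2, -0.9], [-0.0, 0.0], [0.0, -0.1], [-0.5, 1.3], [0.6, 0.4], [-0.2, 0.7], [1.1, -0.6], [0.1, -0.2], [-0.3, -1.1], [-1.9, 0.4], [-0.6, 0.3], [-1.3, 0.3], [-0.2, -0.6], [-0.6, -1.2], [-0.3, 0.6], [0.3, -1.0], [0.9, -0.7], [-0.1, -1.1]]
nest [ 0.5649 -0.118   0.0211]
knob [ 0.4299 -0.205   0.0681]
pivot [ 0.4901 -0.2497  0.0421]
```

The fit is consistent: heights agree to about 1–2 mm and residuals are about 1 px. The feeder is at (0.557,-0.187) with yaw -0.109. I'll push the knob sideways with the closed fingers, in small steps while watching the force.

```bash
cat >> h.py <<'E'
F=np.array([.5574,-.1866]); YAW=-.1093
def w(x,y,z):
    c,s=np.cos(YAW),np.sin(YAW); return [F[0]+c*x-s*y,F[1]+s*x+c*y,z]
def fr(p): 
    c,s=np.cos(YAW),np.sin(YAW); d=np.array(p[:2])-F; return np.array([c*d[0]+s*d[1],-s*d[0]+c*d[1],p[2]])
def q(k): th=YAW+np.pi/2+k*np.pi; return [np.cos(th/2),np.sin(th/2),0,0]
E
python3 - <<'E'
from h import *
for k in (0,-1):
    for p in [(-.13,.004,.15),(-.13,-.09,.072),(0,.069,.031),(0,.069,.14)]: 
        j=manip.ik(w(*p),q(k)); print(k,p,None if j is None else np.round(j,2))
E
```

```text
0 (-0.13, 0.004, 0.15) [-0.56  0.14 -0.32  1.11  0.    1.12]
0 (-0.13, -0.09, 0.072) [-0.73  0.26 -0.38  0.93  0.    0.95]
0 (0, 0.069, 0.031) [-0.35  0.42 -0.24  0.9   0.    1.33]
0 (0, 0.069, 0.14) [-0.35  0.34 -0.07  1.16  0.    1.33]
-1 (-0.13, 0.004, 0.15) [-0.56  0.14 -0.32  1.11  0.   -2.02]
-1 (-0.13, -0.09, 0.072) [-0.73  0.26 -0.38  0.93  0.   -2.19]
-1 (0, 0.069, 0.031) [-0.35  0.42 -0.24  0.9   0.   -1.81]
-1 (0, 0.069, 0.14) [-0.35  0.34 -0.07  1.16  0.   -1.81]
```

Run:
```python
from h import *
manip.close(20)
manip.move_ptp(w(-.13,.000,.16),q(0)); manip.movel(w(-.13,.000,.072),feed=.12)
n=np.array([-np.sin(YAW),np.cos(YAW),0])
F0=np.array(manip.read_contact_force())
def step(y,feed): 
    manip.movel(w(-.13,y,.072),feed=feed)
    f=(np.array(manip.read_contact_force())-F0); p=fr(manip.read_tool_pos()); print(y,p.round(4),f.round(1),round(f@n,1),round(manip.read_clock(),1)); return f@n
for y in (-.013,-.03,-.05,-.07,-.08): step(y,.06)
y=-.08
while y>-.105:
    y-=.0015
    if step(y,.02)>18: break
cv2.imwrite("pics/t1.png",cv2.resize(np.vstack([read_camera("top")[200:320,250:410],read_camera("scene")[200:320,230:390]]),None,fx=2.5,fy=2.5,interpolation=cv2.INTER_CUBIC))
```

```text
-0.013 [-0.1299 -0.0135  0.0722] [-2.  -1.   1.1] -1.2 3.5
-0.03 [-0.1328 -0.028   0.0716] [-11.4  10.1  10.8] 8.8 4.0
-0.05 [-0.1318 -0.0486  0.0716] [-6.5  7.4  4.9] 6.7 4.5
-0.07 [-0.1314 -0.0691  0.0716] [-5.   4.1  4.1] 3.5 4.9
-0.08 [-0.1301 -0.0791  0.0719] [1.3 5.9 3.1] 6.0 5.3
-0.0815 [-0.1299 -0.0802  0.0719] [2.  6.9 2.9] 7.1 5.5
-0.083 [-0.1296 -0.0816  0.072 ] [2.7 6.6 3. ] 6.8 5.8
-0.0845 [-0.1294 -0.0831  0.072 ] [3.6 8.2 2.6] 8.6 6.0
-0.08600000000000001 [-0.1291 -0.0845  0.0722] [4.6 8.8 2. ] 9.3 6.3
-0.08750000000000001 [-0.1289 -0.086   0.0722] [5.9 9.9 2.8] 10.5 6.5
-0.08900000000000001 [-0.1288 -0.0875  0.0724] [4.5 9.3 4.1] 9.7 6.8
-0.09050000000000001 [-0.1287 -0.089   0.0725] [5.4 9.4 5.9] 10.0 7.0
-0.09200000000000001 [-0.1285 -0.0905  0.0726] [6.  9.3 6.3] 9.9 7.3
-0.09350000000000001 [-0.1285 -0.092   0.0727] [ 5.6 10.1  8. ] 10.6 7.5
-0.09500000000000001 [-0.1281 -0.0933  0.0728] [ 8.2 11.7  7.5] 12.5 7.8
-0.09650000000000002 [-0.1281 -0.0946  0.0729] [ 8.7 12.8  9.6] 13.7 8.0
-0.09800000000000002 [-0.1282 -0.0949  0.0728] [ 9.4 18.5 10.9] 19.4 8.3
```

View pics/t1.png

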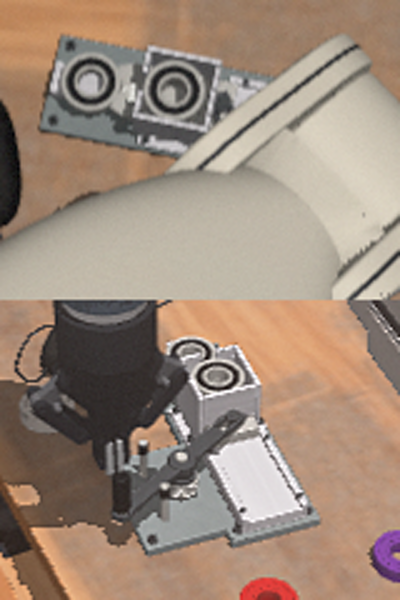

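The bearing is in the nest and the force has stepped up with almost no travel, so the lever is at its stop. One more small nudge to confirm, then I'll lift to release.

Run:
```python
from h import *
manip.movel(w(-.13,-.0995,.072),feed=.02); print(fr(manip.read_tool_pos()).round(4),np.round(manip.read_contact_force(),1))
p=fr(manip.read_tool_pos())
manip.movel(w(-.13,-.099,.15),feed=.25)
manip.wait(.8)
manip.gripper_open()
manip.move_ptp(w(0,.069,.16),q(0)); manip.wait(.3)
print(manip.read_tool_pos(),manip.read_ee_rot(),np.round(manip.read_contact_force(),1),manip.read_clock())
pos=manip.read_tool_pos();rot=manip.read_ee_rot();np.savez("w1.npz",pos=pos,rot=rot)
cv2.imwrite("pics/w1.png",read_camera("wrist")); cv2.imwrite("pics/t2.png",read_camera("top"));cv2.imwrite("pics/s2.png",read_camera("scene"))
```

```text
[-0.1282 -0.0952  0.0727] [12.1 23.6 12.6]
[ 0.56445487 -0.1190835   0.16016439] [7.45265459e-01 6.66767865e-01 1.96151521e-05 9.47377620e-05] [ 0.2  0.5 -0.1] 11.8083
```

View pics/w1.png

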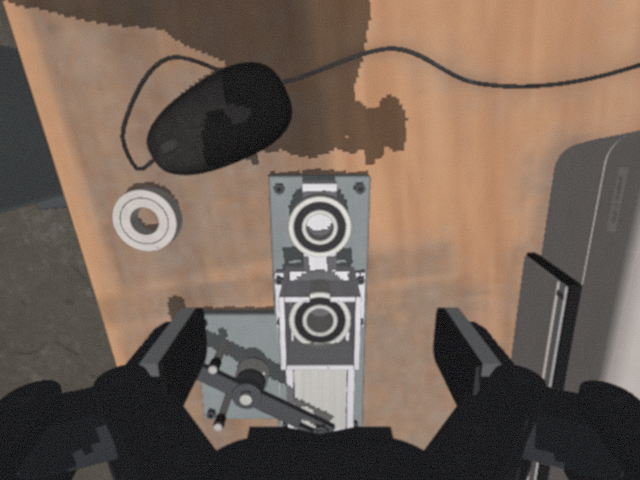

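The lever is home, two bearings remain in the magazine, and the pushed-out bearing's top face is at about (319.5,226). It was at (286.5,233) in the earlier top view. I'll triangulate it from those two.

Run:
```python
from h import *
from scipy.spatial.transform import Rotation as Ro
d=np.load("w1.npz"); c=camera_info("wrist"); M=np.array(c["tool_from_camera"])
Rw=Ro.from_quat(d["rot"]).as_matrix()@M[:3,:3]; tw=Ro.from_quat(d["rot"]).as_matrix()@M[:3,3]+d["pos"]
Wc=(c,Rw.T,-Rw.T@tw)
X,e=tri([(Wc,np.array([319.5,226])),(cam("top"),np.array([(92.5)/2.5-.5+250,(83.5)/2.5-.5+200]))])
print(X.round(4),e,fr(X).round(4))
print(proj(*Wc,np.array(w(0,.069,.036))), proj(*Wc,np.array(w(0,0,.050))))
```

```text
[ 0.5649 -0.1188  0.029 ] 0.23367233231820705 [0.     0.0682 0.029 ]
[319.36719356 227.22188217] [319.65128128 320.64486822]
```

The position matches the nest to 1 mm; the height estimate is weak because the baseline is short, but the reprojection at z = 0.036 fits within 1.3 px. Grasping now.

Run:
```python
from h import *
manip.movel(w(0,.0688,.06),feed=.15); manip.movel(w(0,.0688,.0315),attitude=q(0),feed=.05)
print(manip.read_tool_pos(),np.round(manip.read_contact_force(),1))
manip.close(40); manip.wait(.3)
print("closed",manip.read_finger_gap()*85,manip.read_gripper_force(),np.round(manip.read_contact_force(),1),manip.read_tool_pos())
if manip.read_finger_gap()*85>35:
    manip.movel(w(0,.0688,.05),feed=.04); manip.movel(w(0,.0688,.1315),feed=.08); manip.wait(.5)
    print(manip.read_tool_pos(),manip.read_finger_gap()*85,manip.read_gripper_force(),np.round(manip.read_contact_force(),1),manip.read_clock())
    a=read_camera("wrist"); b=cv2.resize(read_camera("scene")[120:320,180:400],None,fx=2.4,fy=2.4,interpolation=cv2.INTER_CUBIC)
    cv2.imwrite("pics/f.png",cv2.resize(np.hstack([a[:, 100:540],b[:480,:340]]),None,fx=1,fy=1))
```

```text
[ 0.56495716 -0.11821506  0.03145547] [-0.2 -0.6 -0.4]
closed 0.16129254027717727 0.0 [ 0.9 -0.2  0.6] [ 0.56489903 -0.11819439  0.03147453]
```

The fingers shut on nothing, so I'm looking before moving.

Run:
```python
from h import *
print(manip.read_finger_gap(),manip.read_clock())
a=read_camera("wrist"); b=cv2.resize(read_camera("scene")[140:340,200:350],None,fx=2.4,fy=2.4,interpolation=cv2.INTER_CUBIC)
cv2.imwrite("pics/g.png",np.hstack([a[:,100:540],b]))
```

```text
0.001897559297378556 14.5583
```

View pics/g.png

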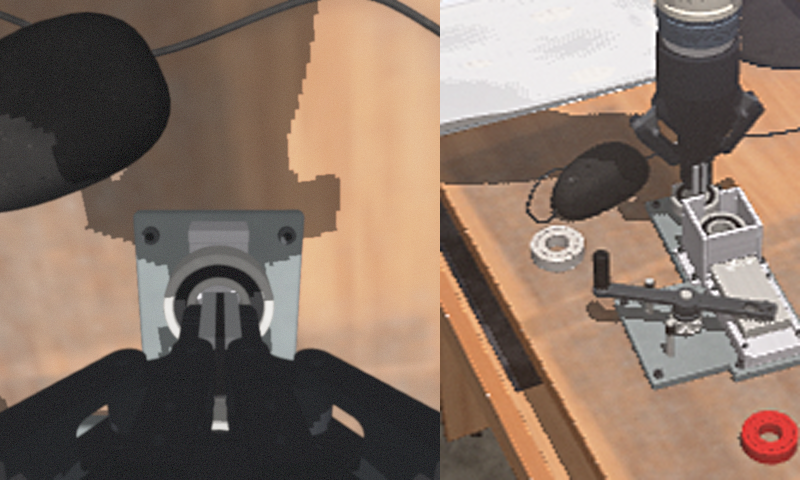

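The fingers are shut over the bearing, tips at about (305–335, 290) in full-image columns. The bearing is still in the nest, with its ring spanning about 265–374. I'll check by projection whether the bearing or the fingertips differ from the assumed height.

Run:
```python
from h import *
from scipy.spatial.transform import Rotation as Ro
c=camera_info("wrist"); M=np.array(c["tool_from_camera"])
R=Ro.from_quat(manip.read_ee_rot()).as_matrix();pos=np.array(manip.read_tool_pos())
Rw=R@M[:3,:3]; tw=R@M[:3,3]+pos; Wc=(c,Rw.T,-Rw.T@tw)
for z in (.022,.030,.036,.044):
    print("bearing z",z,[proj(*Wc,np.array(w(x,.069+y,z))).round(0).tolist() for x,y in((-.0235,0),(.0235,0),(0,.0235),(0,.010))])
for z in (-.02,-.01,0,.01,.017,.03): print("tip tool z",z,[proj(*Wc,R@np.array([x,0,z])+pos).round(0).tolist() for x in (-.011,0,.011)])
a=read_camera("wrist")[200:440,240:400]
cv2.imwrite("pics/h.png",cv2.resize(a,None,fx=2.5,fy=2.5,interpolation=cv2.INTER_CUBIC))
```

```text
bearing z 0.022 [[267.0, 294.0], [370.0, 294.0], [318.0, 244.0], [318.0, 273.0]]
bearing z 0.03 [[264.0, 302.0], [373.0, 301.0], [318.0, 250.0], [318.0, 280.0]]
bearing z 0.036 [[262.0, 308.0], [374.0, 308.0], [318.0, 255.0], [318.0, 286.0]]
bearing z 0.044 [[259.0, 317.0], [377.0, 317.0], [318.0, 261.0], [318.0, 294.0]]
tip tool z -0.02 [[318.0, 352.0], [318.0, 327.0], [318.0, 300.0]]
tip tool z -0.01 [[318.0, 338.0], [318.0, 314.0], [318.0, 289.0]]
tip tool z 0 [[319.0, 326.0], [318.0, 303.0], [318.0, 280.0]]
tip tool z 0.01 [[319.0, 315.0], [319.0, 294.0], [318.0, 271.0]]
tip tool z 0.017 [[319.0, 309.0], [319.0, 287.0], [319.0, 266.0]]
tip tool z 0.03 [[319.0, 297.0], [319.0, 277.0], [319.0, 256.0]]
```

View pics/h.png

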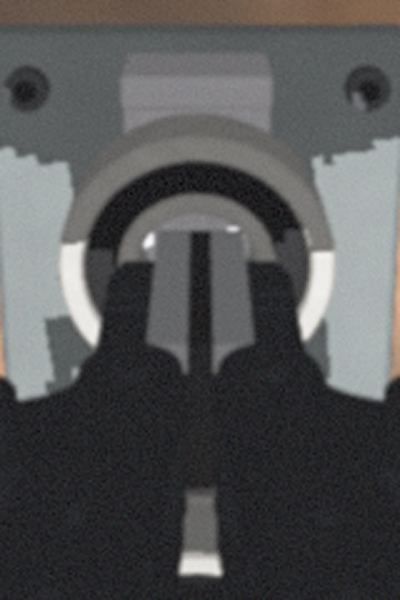

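Rim and edge rows match a bearing top at z = 0.036. So the bearing is where expected, and the shut fingertips really end about 10 mm behind the TCP, not 17 mm ahead of it. That also explains the knob contact near its top. I'll raise a little and measure the true fingertip position from two views.

Run:
```python
from h import *
manip.movel(w(0,.0688,.075),feed=.15); manip.wait(.2)
np.savez("w2.npz",pos=manip.read_tool_pos(),rot=manip.read_ee_rot()); print(manip.read_tool_pos(),manip.read_clock())
a=read_camera("scene");b=read_camera("wrist")
S=cam("scene");p=proj(*S,np.array(manip.read_tool_pos())); print("TCP in scene",p)
x,y=int(p[0])-35,int(p[1])-60; print("scene crop org",x,y)
A=cv2.resize(a[y:y+90,x:x+66],None,fx=6,fy=6,interpolation=cv2.INTER_CUBIC)
B=cv2.resize(b[200:380,245:395],None,fx=3-.3333333,fy=3,interpolation=cv2.INTER_CUBIC)
print(A.shape,B.shape); cv2.imwrite("pics/i.png",np.hstack([A,B]))
```

```text
[ 0.56433678 -0.11798508  0.07394165] 15.35
TCP in scene [305.79519245 207.88425996]
scene crop org 270 147
(540, 396, 3) (540, 400, 3)
```

View pics/i.png

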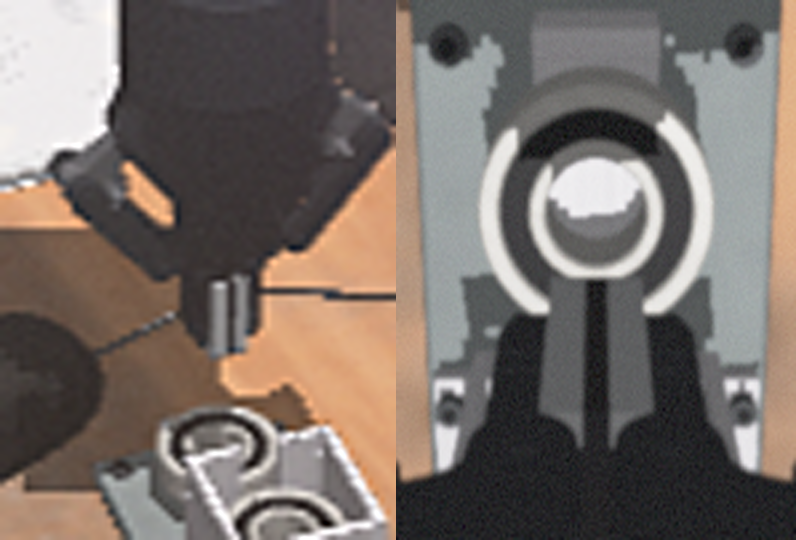

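In the scene crop the lower pad ends are at (230,353), i.e. scene px (308,206). In the wrist crop the pad edge is at (596,278), i.e. px (320,292.7). Those are opposite pad edges, 22 mm apart, so I'll solve for the tip height and centre.

Run:
```python
from h import *
from scipy.spatial.transform import Rotation as Ro
c=camera_info("wrist"); M=np.array(c["tool_from_camera"]); d=np.load("w2.npz")
R=Ro.from_quat(d["rot"]).as_matrix();pos=d["pos"]
Rw=R@M[:3,:3]; tw=R@M[:3,3]+pos; Wc=(c,Rw.T,-Rw.T@tw); S=cam("scene")
us=np.array([230.5/6-.5+270,353.5/6-.5+147]); uw=np.array([200.5/2.6667-.5+245,278.5/3-.5+200])
for h in (.005,.008,.011):
    f=lambda v:np.concatenate([proj(*S,R@np.array([v[0]-h,v[1],v[2]])+pos)-us,proj(*Wc,R@np.array([v[0]+h,v[1],v[2]])+pos)-uw])
    r=least_squares(f,[0,0,0]); print(h,r.x.round(4),r.fun.round(2))
```

```text
0.005 [ 0.0036  0.0007 -0.0077] [-1.7   0.23  0.3   0.09]
0.008 [ 0.0022  0.0006 -0.0113] [-1.03  0.14  0.18  0.05]
0.011 [ 0.0009  0.0006 -0.0149] [-0.35  0.05  0.06  0.02]
```

The 22 mm pad width fits, with the tips about 12–15 mm behind the nominal TCP along z. To reach the bearing the TCP must go to z ≈ 0. I'll descend in guarded steps with the fingers open.

Run:
```python
from h import *
manip.gripper_open(); manip.movel(w(0,.0685,.03),attitude=q(0),feed=.15); manip.wait(.2)
F0=np.array(manip.read_contact_force()); z=.03; ok=True
while z>.0005:
    z-=.005; manip.movel(w(0,.0685,z),feed=.04); f=np.array(manip.read_contact_force())-F0
    if np.linalg.norm(f)>5: print("contact",z,f); ok=False; break
print(manip.read_tool_pos(),f.round(1))
if ok:
    manip.close(40); manip.wait(.3); g=manip.read_finger_gap()*85
    print("closed",g,manip.read_gripper_force(),np.round(manip.read_contact_force(),1),manip.read_clock())
    if g>35:
        manip.movel(w(0,.0685,.015),feed=.04); manip.movel(w(0,.0685,.1),feed=.1); manip.wait(.5)
        print(manip.read_tool_pos(),manip.read_finger_gap()*85,manip.read_gripper_force(),np.round(manip.read_contact_force(),1),manip.read_clock())
    a=read_camera("wrist"); b=cv2.resize(read_camera("scene")[150:310,230:350],None,fx=3,fy=3,interpolation=cv2.INTER_CUBIC)
    cv2.imwrite("pics/f.png",np.hstack([a[:,100:540],b]))
```

```text
[ 5.64701342e-01 -1.18453307e-01 -3.03540187e-04] [0.7 0.1 0.5]
closed 45.331681541126066 40.69309115409851 [-1.   0.1  5.3] 19.2833
[ 0.56485506 -0.11850356  0.09990253] 45.85426470320862 41.02144539356232 [ 0.4 -0.3 -0.5] 21.3083
```

View pics/f.png

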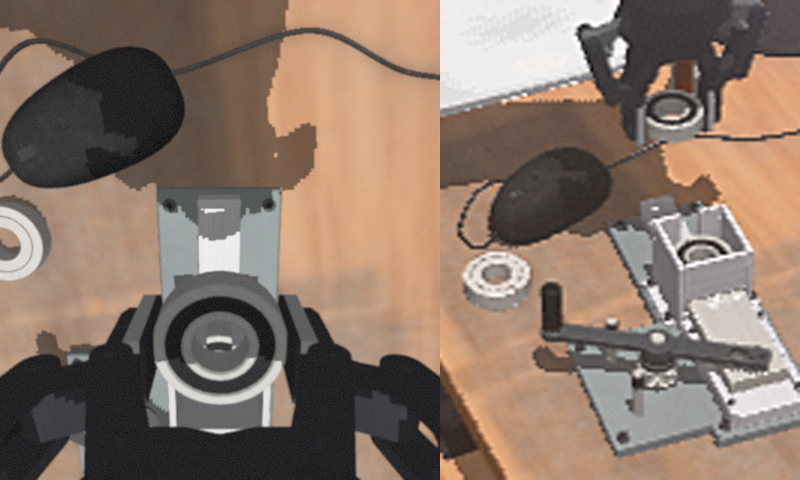

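The bearing is held level by its outer ring between the pads (wrist crop centre about (220,338)), 100 mm above the nest. The lever is home and the other two bearings are in the magazine.

```bash
python3 -c "
from plant import manip
print(abs(manip.read_qd()).max() if hasattr(manip.read_qd(),'max') else manip.read_qd()); print(manip.finish_job())"
```

```text
0.002511133615122325
the job is handed in; nothing more can be done
None
```

I handed in the job with the bearing held level by its outer ring, 10 cm above the nest; the lever sprang home, the other two bearings stayed in the magazine, and the first grasp closed on air above the bearing before the second one held.

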